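Click the candy tray's push-and-turn lock open and slide back its lid

ROBOT

A 7-joint arm with a two-finger parallel gripper is mounted at the origin on the work surface. World frame = base frame: x ahead of the robot, y to its left, z up, the work surface at z = 0. Lengths are in mm, angles in rad, forces in N, time in s.
With the tool pointing down it reaches from about 400 to 875 mm from the base axis. Payload 4.4 kg.
Tool frame: the origin (TCP) lies midway between the tips of the shut fingers; the grasp point (between the pads) lies 19 mm behind it; x points along the fingers, y is the direction in which the jaws open and shut, and the axes are right-handed (so a half turn about x gives the same grasp; the last joint's range is limited). The gripper opens to 85 mm and grips with 20 to 120 N. Pads are 22 mm wide; open, the fingers measure 114 mm over their backs; the gripper's body (76 mm by 85 mm) begins 54 mm behind the grasp point. The pads swing forward as they close: fully open they stand 13 mm farther back than shut.
Start: joints at [-1.235, 0.628, 0.038, 1.517, -0.027, 0.996, -0.02], TCP at [254.176, 598.258, 201.513] pointing down, gripper open.
Joint ranges: [-3.06, 3.06], [-0.37, 2.12], [-1.25, 1.32], [0.18, 2.47], [-1.1, 4.24], [0.23, 1.98], [-2.94, 2.94]. Speed limits (rad/s): [2.57, 2.57, 3.14, 3.14, 3.14, 3.14, 3.14].

INTERFACE

Orientations are given as [roll, pitch, yaw] about the fixed x, y, z axes, in that order (R = Rz(yaw) Ry(pitch) Rx(roll)).
In Python, from cell import ctrl gives the robot as it stands.
- The arm moves only by the tool arm_command, never from a script. Its argument "series" is a list of rows, each a list of 7 numbers: the opening, from 0 (shut) to 1 (fully open), then the shift along the world's x, y, z in cm, then the turn, a rotation vector about the world's x, y, z in degrees. In form: [[claw, x, y, z, rx, ry, rz], ...]. A call has 1 to 20 rows; each row shifts and turns the commanded pose from where the row before left it; what a row does not reach is not made up. A row lasts 1/12 s, in which the tool goes at most 41.7 mm and 7.16 degrees, less where a joint would pass 70% of its speed; a pose out of reach is approached as far as the arm can. A call with a gripper value outside its range is refused whole. The fingers move at their own pace and stop on an object; the grip force is fixed at half the most. Time passes only in rows, so rows that do not move let the fingers close. It gives the time, the measured TCP pose, the force and the opening at its end, in the units of the state.
- ctrl.read_state(): the state, without advancing time (a new reading comes with each control period).
- ctrl.get_image(name): name is "side" or "top" or "wrist"; returns the picture (480x640x3 uint8, blue, green, red); there is no depth.
- ctrl.calibration(name): a dict with "fovy" (degrees; the focal length in pixels is half the picture's height over the tangent of half this angle, whatever the lens; pixels are square), "cx", "cy" (the principal point, pixels), "cam_to_world" (4x4, takes a point from camera to world coordinates); the wrist camera has in their place "T_tool_cam" (4x4, takes a point from camera to tool coordinates, whose origin is the TCP and whose axes are the tool frame's). Camera axes: x right, y up, looking along -z (the intrinsics and any distortion apply to the point x, -y, -z); pixel columns grow to the right and rows downward; lengths in mm; the calibration is good to about 2 mm. A picture is of the moment at which its call begins: read the wrist's pose just before it. calibration takes no time and is no camera call.
- ctrl.finish_job(): hands the job in, once; it reports no verdict.
Trained networks look in the newest picture that a camera, given by its name, has taken for a name from the list of things; names that differ only in an ending like _2 or _b are one class to them, and where a whole thing is asked for, a point or a joint stands for the part that bears it (a point fixed in the world has none). Each returns a list of dicts, best first, with "conf" (0 to 1); they miss things now and then, are a little off and sometimes report something else, mostly with a low value. They report only what shows in the picture. A call takes as long as a camera call.
- ctrl.spot_in(label, camera): "centre" ([x, y, z] in mm, in world coordinates, good to about 4 mm: the middle of the surface that is visible of it).
The state is a dict: "clock": time; "qpos": joint angles; "qd": joint speeds; "tau": joint torques, N m; "eef_pos": TCP position; "tool_rot": TCP orientation; "force": force on the tool from outside, world axes, zero at the start; "torque": the same for the moment, N m; "width": finger opening in mm.
Only numpy, scipy, OpenCV 4.12 (cv2) and the standard library are available. Lean on these libraries where they do the work, as an engineer would, in place of code of your own. Each camera call takes 0.05 s, during which the arm holds its last target.

TASK

Open the candy tray: push the white lock knob down gently until its clutch bites the black dial, turn it clockwise click by click, counting the two to four clicks the dial still lacks, until the dial's white tab rests at the index mark, never past it and never leaning hard on the knob. Then let the knob come up, slide the lid fully open by its red handle, and let go. Leave the other things on the bench where they are.

Things in the scene. Friction and masses are not known exactly. Their poses are not given: they have to be found in the camera images.
- tray: Red candy tray, fixed. Sizes in mm here and below. Origin on the bench. Long side along its own y: sweets box (140 in x, y=-80 to +100, 45 high); at the -y end a red lock block 104 x 104, 40 high, centred on the lock axis at (0,-135). A small white index mark on the block at (0,-87), between dial and lid, is where the dial's tab must point.
- dial (a joint): Turn (rad) of the black dial, grows clockwise from above. It rests by itself at click-stops 0.349 rad (20 degrees) apart. 0 = open: white tab at the index mark. Starts 2, 3 or 4 clicks short (-0.70, -1.05 or -1.40), the tab that far anticlockwise of the mark. Past 0 the lid is locked again. A click takes about 0.08 N m.
- dial_plate: The black dial: flat disc 88 across, 6 thick, on the lock block about the lock axis (top face 46 above the bench); origin at the centre of its underside; white tab at its own +y rim, 37 from the axis. It offers no grip and is turned through the knob above it. When the knob is let up, the dial settles on the nearest click-stop.
- knob: White push knob on the lock axis: round flange 60 across, 8 thick, bearing an upright bar 46 long (own x), 12 thick (own y), 24 high (top 32 above origin), to be pinched over its thickness. Origin: centre of the flange's underside, 64 above the bench when up. The flange's top (8 above origin) can carry the fingertips. Up, it spins freely and drives nothing; turn it at 1 rad/s at most.
- knob_clutch (a point): Point on the lock axis under the knob's flange, moves with the knob. The knob goes down 16, return spring 1.7 N + 0.12 N per mm. After 2 to 8 of travel (differs each time, unseen) a toothed rubber clutch meets the dial; load then grows 8 N per mm, and drops if teeth that met tip on tip fall in. 8 to 12 N of total push drives the dial; with less it slips over; over 14 N harms it.
- lid (a joint): Slide (m) of the white lid along the tray's +y: 0 shut, 0.085 fully open at its stop. Locked (2 mm of play) unless the dial is at 0. Slides with about 1.5 N, stays where left.
- lid_handle (a point): Top centre of the red bar handle on the lid: 70 long along the tray's x, 12 thick along the tray's y, 24 high; top 76 above the bench, lid's top 52. With the lid shut it lies at (0,-35) in the tray's frame.
- cup: white porcelain mug, 76 wide, 70 high, with a side handle; origin under its centre. Bystander, loose.
- bowl: greenish glass bowl, 120 wide, 55 high; origin under its centre. Bystander, loose.
- spoon: wooden spoon, 200 long, lying flat; origin under its middle, x along it. Bystander, loose.
- jar: amber glass jar with a wooden cap, 60 wide, 85 high; origin under its centre. Bystander, loose.
- saucer: blue saucer, 110 wide, 14 high; origin under its centre. Bystander, loose.
- napkin_ring: brass napkin ring, 48 wide, 25 high; origin under its centre. Bystander, loose.

How it is judged (in metres and radians):
On the way, in this order (a step that is already met when the one before it is completed fails the run):
1. the knob is pushed down so that its clutch bites the dial (contact force between knob and dial_plate above 4 N), for 0.1 s.
2. the dial has been clicked to its open stop and the knob let up again (value of joint dial between -0.12 and 0.12 rad and contact force between knob and dial_plate below 0.5 N), for 0.2 s.
3. the lid is fully open (value of joint lid above 0.078 m), for 0.2 s.
At the end, for the whole second after the job is handed in: The dial rests on its open click-stop (within 0.12 rad of 0), the knob is up and off the dial, the lid is open by at least 78 of its 85 mm and at rest (all of step 2 and value of joint lid above 0.078 m and velocity of joint lid below 0.01 m/s); the robot touches nothing.
It fails at once if the clutch is overloaded (more than 17 N between knob and dial) (contact force between knob and dial_plate above 17 N).
It fails at once if the dial is turned past its open stop (by more than 0.2 rad) (value of joint dial above 0.2 rad).
It fails at once if a bystander is moved by more than 20 mm (distance of any of cup, bowl, spoon, jar, saucer, napkin_ring from where it was at the start of the episode above 0.02 m).
It also fails if it takes over 61 s, if anything falls off the work surface, if the arm or the gripper's body presses on something with over 40 N, if the wrist force passes 120 N, or if a joint passes its speed limit or range.

## Working session

There is one attempt and no reset: what is moved stays moved. The work goes in short steps, Python scripts to look and compute and a tool call to move; the robot and the scene stay as the last step left them, time stands still between calls to the robot, and variables do not carry over. Pictures are saved under pics/ and viewed, and the job is handed in when it is done.

Besides the shell and the picture viewer there is one more tool, called after "Request:" by a JSON object that holds its "api" and its "payload". arm_command: Moves the arm, as the interface text tells. Its arguments: {"type":"object","properties":{"series":{"type":"array"}},"required":["series"]}

```bash
ls; mkdir -p pics
python3 - <<'E'
from cell import ctrl
import cv2
s=ctrl.read_state();print({k:s[k] for k in s})
for n in("top","side"):
    im=ctrl.get_image(n);cv2.imwrite(f"pics/{n}0.png",im);print(n,ctrl.calibration(n))
    for l in("tray","dial_plate","knob","lid_handle"):
        print(l,ctrl.spot_in(l,n)[:2])
E
```

```text
pics
{'clock': 0.0, 'qpos': array([-1.23482444,  0.62932076,  0.03846342,  1.51839015, -0.02700897,
        0.99626714, -0.02000901]), 'qd': array([-3.01233932e-04,  9.73989444e-04,  1.01558568e-03, -1.15902570e-03,
       -9.79070504e-04, -3.79004935e-04,  1.10171442e-05]), 'tau': array([-1.33808257e-04, -5.63406551e+01,  1.22605138e+00, -1.93443364e+01,
        1.09112533e-02,  1.07231058e-02, -1.12477758e-05]), 'eef_pos': array([253.90012274, 597.62178793, 200.59887144]), 'tool_rot': array([-1.55540188,  1.56892952, -1.95720552]), 'force': array([-1.08517917, -0.62475162,  0.22457163]), 'torque': array([-0.03691127,  0.02364443,  0.01693707]), 'width': 85.2302671026702}
top {'fovy': 42.061054070728154, 'cx': 324.91970100274705, 'cy': 235.07608243354815, 'cam_to_world': array([[-2.60365232e-03,  9.92060883e-01, -1.25731561e-01,
         4.14005496e+02],
       [-9.99965991e-01, -1.59899321e-03,  8.09077013e-03,
         5.79070296e+01],
       [ 7.82549265e-03,  1.25748350e-01,  9.92031307e-01,
         1.33389545e+03],
       [ 0.00000000e+00,  0.00000000e+00,  0.00000000e+00,
   
[... 325 characters left out ...]
55.0, 47.2], 'conf': 0.27}]
side {'fovy': 53.60888899755296, 'cx': 324.948912591286, 'cy': 243.81704427751697, 'cam_to_world': array([[ 8.66500437e-01,  2.59401114e-01, -4.26483359e-01,
         1.40889973e+02],
       [-4.98582900e-01,  4.91396077e-01, -7.14104325e-01,
        -6.90560619e+02],
       [ 2.43327918e-02,  8.31409020e-01,  5.55127875e-01,
         6.56726958e+02],
       [ 0.00000000e+00,  0.00000000e+00,  0.00000000e+00,
         1.00000000e+00]])}
tray []
dial_plate [{'centre': [490.3, -179.7, 44.8], 'conf': 0.8}, {'centre': [499.7, -173.6, 75.7], 'conf': 0.62}]
knob [{'centre': [501.8, -173.6, 76.3], 'conf': 0.95}]
lid_handle [{'centre': [542.3, -39.1, 53.8], 'conf': 0.96}]
```

View pics/top0.png

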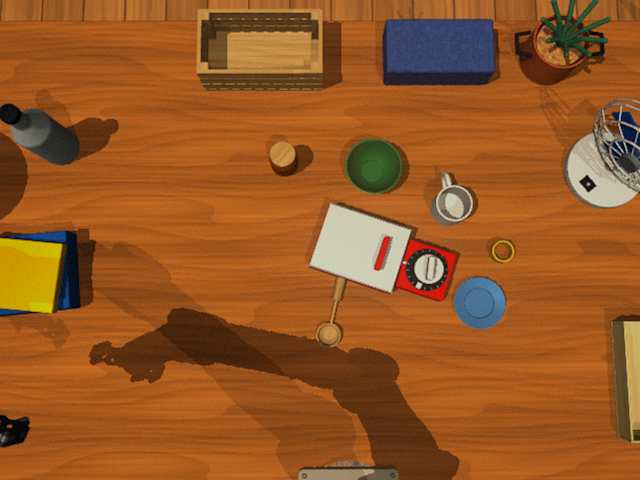

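View pics/side0.png

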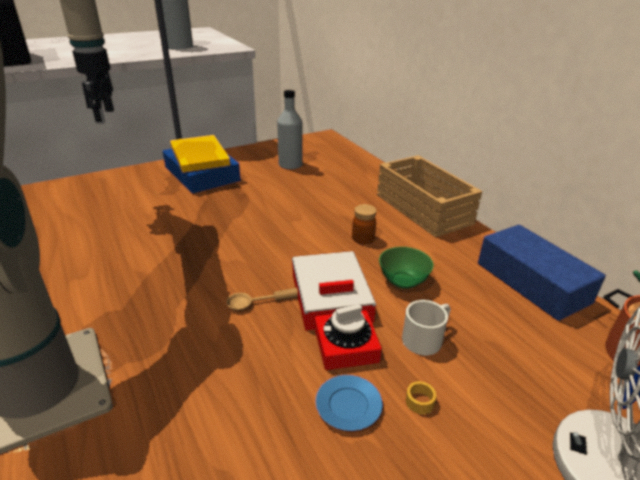

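The top view shows the tray near (385,255): handle at (383,253), knob at (431,268). Next I enlarge that area.

```bash
cat > h.py <<'E'
from cell import ctrl
import numpy as np,cv2
def ray(n,u,v,z):
    c=ctrl.calibration(n);f=240/np.tan(np.radians(c['fovy']/2));T=c['cam_to_world']
    d=T[:3,:3]@np.array([(u-c['cx'])/f,-(v-c['cy'])/f,-1]);o=T[:3,3]
    return o+d*(z-o[2])/d[2]
def proj(n,P):
    c=ctrl.calibration(n);f=240/np.tan(np.radians(c['fovy']/2));T=c['cam_to_world']
    p=T[:3,:3].T@(np.asarray(P,float)-T[:3,3]);return c['cx']-f*p[0]/p[2],c['cy']+f*p[1]/p[2]
E
python3 - <<'E'
import cv2
a=cv2.imread('pics/top0.png')[200:308,300:470];cv2.imwrite('pics/topc.png',cv2.resize(a,None,fx=4.7,fy=4.7,interpolation=2))
a=cv2.imread('pics/side0.png')[245:375,285:395];cv2.imwrite('pics/sidec.png',cv2.resize(a,None,fx=4.5,fy=4.5,interpolation=2))
E
```

```text
(no output)
```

View pics/topc.png

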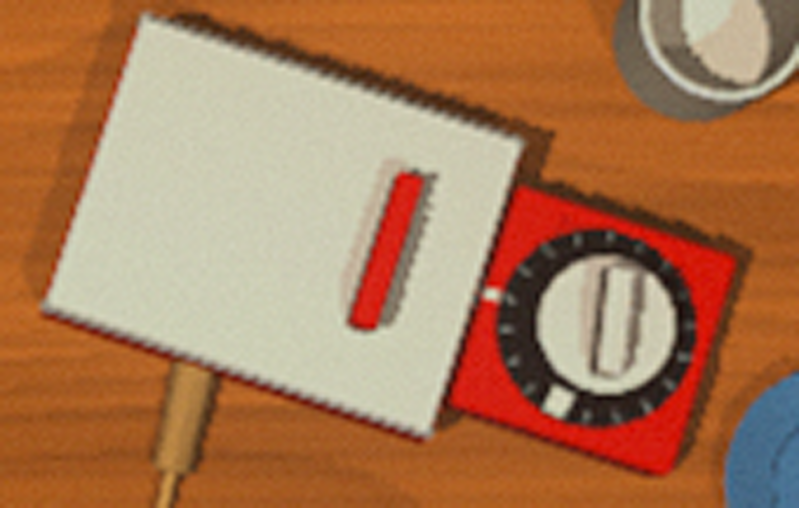

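View pics/sidec.png

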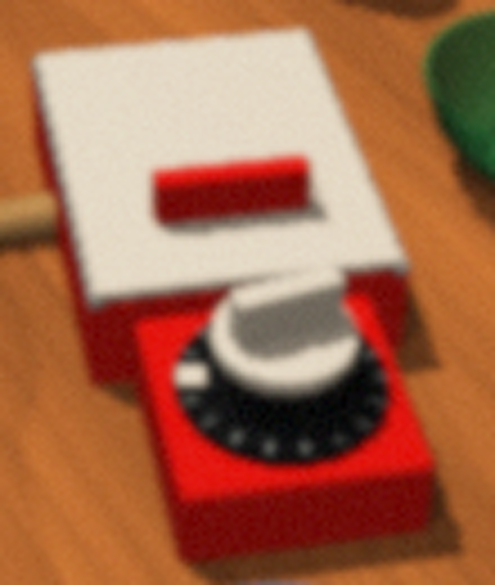

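Run:
```python
from h import *
g=lambda u,v,z:ray('top',300+(u+.5)/4.7-.5,200+(v+.5)/4.7-.5,z)
D=g(597,327,46);M=g(491,295,40);T=g(559,403,46);H=g(387,251,76);h1=g(410,175,76);h2=g(362,328,76);F=g(607,325,72)
b1=g(624,268,96);b2=g(612,375,96)
L=[g(142,18,52),g(522,140,52),g(428,436,52),g(46,308,52)]
for n,p in dict(D=D,M=M,T=T,H=H,F=F,b=(b1+b2)/2).items():print(n,p.round(1))
an=lambda d:np.degrees(np.arctan2(d[1],d[0]))
print('tray y dir',an(M-D),an(H-D),an(L[0]-L[1]),an(L[3]-L[2]),'handle x dir',an(h1-h2),'tab',an(T-D),'bar',an(b1-b2),'lidsides',an(L[0]-L[3]))
# side view
s=lambda u,v,z:ray('side',285+(u+.5)/4.5-.5,245+(v+.5)/4.5-.5,z)
print('side: handle',s(232,170,76),'mid; dial L/R',s(176,383,46),s(388,383,46),'bar',s(287,290,96),'tab',s(193,376,46))
print(ctrl.calibration('wrist')['T_tool_cam'].round(3))
R=cv2.Rodrigues
from scipy.spatial.transform import Rotation as Ro
print(Ro.from_euler('xyz',ctrl.read_state()['tool_rot']).as_matrix().round(3))
```

```text
D [ 505.8 -162.8   46. ]
M [ 520.5 -117.1   40. ]
T [ 472.5 -145.3   46. ]
H [536.6 -67.8  76. ]
F [ 504.8 -162.6   72. ]
b [ 504.6 -163.1   96. ]
tray y dir 72.138439582871 72.01900928652502 71.87820862170656 71.34016507202635 handle x dir -18.10058770818824 tab 152.35456008682945 bar -7.7568473499153034 lidsides -18.265436656885473
side: handle [538.47270004 -72.14959685  76.        ] mid; dial L/R [ 467.51511663 -148.23264906   46.        ] [ 543.27820409 -189.32025237   46.        ] bar [ 504.81178012 -168.51933081   96.        ] tab [ 475.59877743 -148.02964177   46.        ]
[[ 0.00000e+00  3.06000e-01 -9.52000e-01 -1.73323e+02]
 [ 1.00000e+00  0.00000e+00  1.00000e-03 -2.26000e-01]
 [ 0.00000e+00 -9.52000e-01 -3.06000e-01 -7.73680e+01]
 [ 0.00000e+00  0.00000e+00  0.00000e+00  1.00000e+00]]
[[-0.     0.391  0.92 ]
 [-0.     0.92  -0.391]
 [-1.    -0.    -0.   ]]
```

Request:
{"api": "arm_command", "payload": {"series": [[1,2.5,-3,0,0,0,1.5],[1,2.5,-3,0,0,0,1.5],[1,2.5,-3,0,0,0,1.5],[1,2.5,-3,0,0,0,1.5],[1,2.5,-3,0,0,0,1.5],[1,2.5,-3,0,0,0,1.5],[1,2.5,-3,0,0,0,1.5],[1,2.5,-3,0,0,0,1.5],[1,2.5,-3,0,0,0,1.5],[1,2.5,-3,0,0,0,1.5]]}}

```text
clock: 1.33
eef_pos: [505.3, 296.7, 201.8]
tool_rot: [0.775, 1.57, 0.637]
force: [1.3, 0.5, -0.4]
width: 85.2
```

Request:
{"api": "arm_command", "payload": {"series": [[1,0,-3.8,0,0,0,0],[1,0,-3.8,0,0,0,0],[1,0,-3.8,0,0,0,0],[1,0,-3.8,0,0,0,0],[1,0,-3.8,0,0,0,0],[1,0,-3.8,0,0,0,0],[1,0,-3.8,0,0,0,0],[1,0,-3.8,0,0,0,0],[1,0,-3.8,0,0,0,0],[1,0,-3.8,0,0,0,0],[1,0,-3.8,0,0,0,0],[1,0,-3.0,0,0,0,0],[1,0,-1.4,0,0,0,0],[1,0,0,0,0,0,0],[1,0,0,0,0,0,0]]}}

```text
clock: 2.58
eef_pos: [504.0, -164.3, 201.5]
tool_rot: [1.396, 1.571, 1.254]
force: [0.4, 0.9, 0.0]
width: 85.5
```

Run:
```python
from h import *
s=ctrl.read_state();print(s)
cv2.imwrite('pics/w1.png',ctrl.get_image('wrist'));c=ctrl.calibration('wrist')
print(c)
for l in('knob','dial_plate','lid_handle'):print(l,ctrl.spot_in(l,'wrist')[:2])
```

```text
{'clock': 2.5833, 'qpos': array([ 0.25850513,  0.45650467,  0.00563947,  1.85145045, -0.00368855,
        0.83363421,  1.69471844]), 'qd': array([-0.03797771, -0.00498789, -0.03250944,  0.01149146, -0.00582539,
        0.00073995, -0.00290398]), 'tau': array([ 1.73855122e+00, -4.47222447e+01,  1.65474471e+00, -1.73507702e+01,
        1.93147785e-01, -3.61068011e-02,  4.93195828e-02]), 'eef_pos': array([ 504.03879659, -164.33828865,  201.52882119]), 'tool_rot': array([1.39638508, 1.570551  , 1.2542607 ]), 'force': array([0.40169981, 0.94587259, 0.0472419 ]), 'torque': array([-0.00247029, -0.02403955,  0.00803316]), 'width': 85.53692971839654}
{'fovy': 68.60668989985751, 'cx': 318.40511898324326, 'cy': 245.0864569967651, 'T_tool_cam': array([[ 9.29505115e-04,  3.05609865e-01, -9.52156366e-01,
        -1.73323741e+02],
       [ 9.99999464e-01,  1.50447653e-04,  1.02449864e-03,
        -3.23360841e-01],
       [ 4.56346583e-04, -9.52156808e-01, -3.05609562e-01,
        -7.74403120e+01],
       [ 0.00000000e+00,  0.00000000e+00,  0.00000000e+00,
         1.00000000e+00]])}
knob [{'centre': [502.6, -163.7, 73.6], 'conf': 0.67}]
dial_plate [{'centre': [485.8, -160.2, 45.3], 'conf': 0.84}, {'centre': [745.0, -85.0, 25.4], 'conf': 0.46}]
lid_handle [{'centre': [544.9, -28.6, 50.5], 'conf': 0.76}]
```

View pics/w1.png

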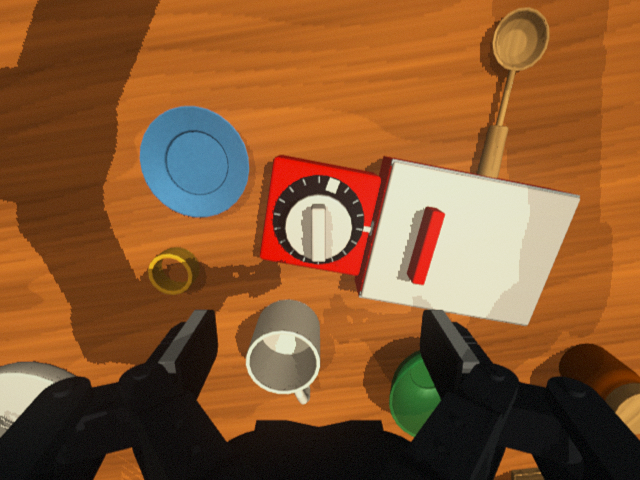

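```bash
cat >> h.py <<'E'
from scipy.spatial.transform import Rotation as Ro
def wray(s,u,v,z):
    c=ctrl.calibration('wrist');f=240/np.tan(np.radians(c['fovy']/2));T=c['T_tool_cam']
    Rt=Ro.from_euler('xyz',s['tool_rot']).as_matrix()
    o=np.array(s['eef_pos'])+Rt@T[:3,3]
    d=Rt@T[:3,:3]@np.array([(u-c['cx'])/f,-(v-c['cy'])/f,-1])
    return o+d*(z-o[2])/d[2]
def an(d):return np.degrees(np.arctan2(d[1],d[0]))
E
python3 - <<'E'
from h import *
s=ctrl.read_state()
print(Ro.from_euler('xyz',s['tool_rot']).as_matrix().round(3))
im=cv2.imread('pics/w1.png');cv2.imwrite('pics/w1c.png',cv2.resize(im[150:300,250:450],None,fx=4,fy=4,interpolation=2))
E
```

```text
[[ 0.     0.137  0.991]
 [ 0.001  0.991 -0.137]
 [-1.     0.001 -0.   ]]
```

View pics/w1c.png

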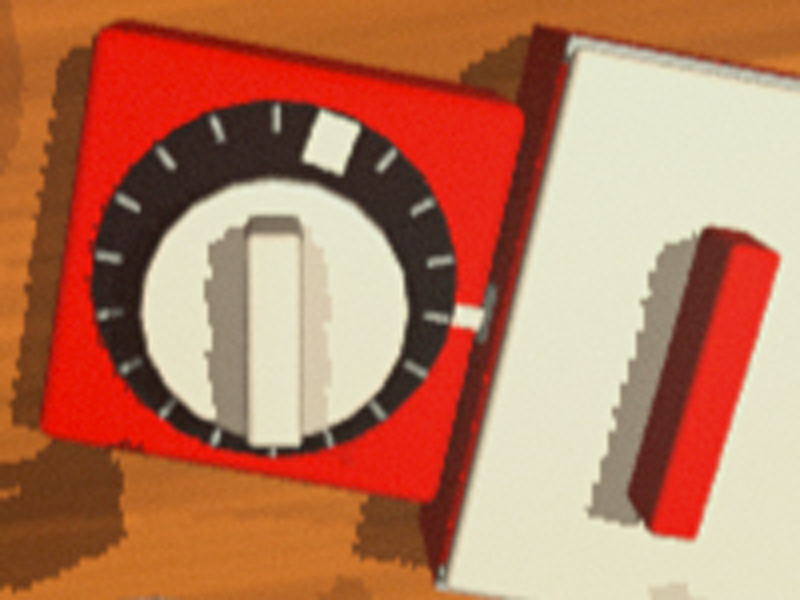

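Run:
```python
from h import *
s=ctrl.read_state()
g=lambda u,v,z:wray(s,250+(u+.5)/4-.5,150+(v+.5)/4-.5,z)
D=g(274,279,46);M=g(468,317,40);T=g(332,142,46);b1=g(274,238,96);b2=g(274,447,96)
H1=g(744,240,76);H2=g(674,535,76);F=g(275,311,72)
print('D',D,'F',F,'bar',(b1+b2)/2,'H',(H1+H2)/2)
print('mark',an(M-D),'tab',an(T-D),'bar',an(b1-b2),'handle',an(H1-H2),'D-H',an((H1+H2)/2-D))
```

```text
D [ 506.51511392 -162.98674115   46.        ] F [ 507.5498082  -162.88331404   72.        ] bar [ 508.37132436 -163.20122296   96.        ] H [538.43385318 -69.45467798  76.        ]
mark 69.0767764629395 tab 149.67515054692177 bar 172.09242514359374 handle 164.61830725883212 D-H 71.15728658752317
```

The ticks confirm the tab is 4 clicks (80°) short of the mark. The bar is aligned with the jaws, and the knob axis is at about (506.5,-163.5). I'll descend now.

Request:
{"api": "arm_command", "payload": {"series": [[1,0.25,0.1,-2,0,0,0],[1,0,0,-2,0,0,0],[1,0,0,-2,0,0,0],[1,0,0,-2,0,0,0],[1,0,0,-1.5,0,0,0],[1,0,0,-1.5,0,0,0],[1,0,0,-1,0,0,0],[1,0,0,-0.7,0,0,0],[1,0,0,0,0,0,0],[1,0,0,0,0,0,0],[1,0,0,0,0,0,0]]}}

```text
clock: 3.7
eef_pos: [507.4, -162.8, 75.2]
tool_rot: [-0.104, 1.569, -0.244]
force: [-0.7, 0.5, 0.0]
width: 85.6
```

Run:
```python
from h import *
cv2.imwrite('pics/w2.png',ctrl.get_image('wrist'));print(ctrl.read_state())
```

```text
{'clock': 3.75, 'qpos': array([ 2.57408324e-01,  6.44230102e-01,  7.66142679e-04,  1.95955530e+00,
       -9.03554715e-04,  5.36128719e-01,  1.68963561e+00]), 'qd': array([ 0.00287386, -0.00060591,  0.0003611 ,  0.00147867,  0.00031237,
       -0.00164222, -0.00045816]), 'tau': array([-7.83995446e-02, -4.92552459e+01,  6.95003774e-01, -1.17350131e+01,
        4.05282437e-03,  5.26469434e-03, -3.15963371e-04]), 'eef_pos': array([ 507.42082154, -162.86345406,   75.35710409]), 'tool_rot': array([-0.11722064,  1.56911747, -0.25717826]), 'force': array([ 0.12606348, -0.52977778,  0.1870182 ]), 'torque': array([-0.04476611,  0.04178405,  0.02657692]), 'width': 85.09791924379608}
```

View pics/w2.png

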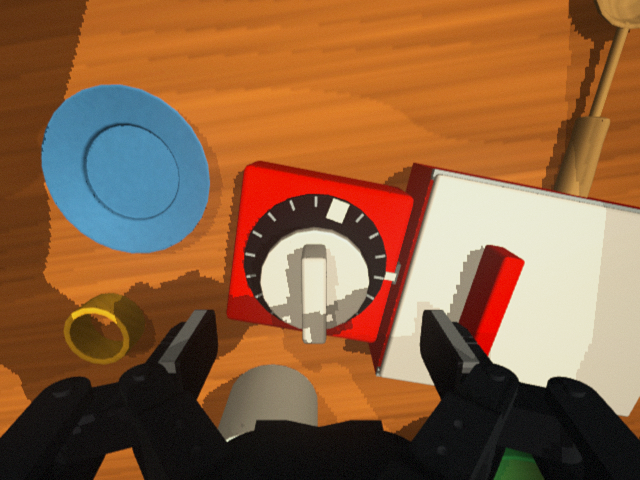

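The jaws straddle the bar at (314,295) and are clear of the lid handle. Closing the grip.

Request:
{"api": "arm_command", "payload": {"series": [[0.7,0,0,0,0,0,0],[0.5,0,0,0,0,0,0],[0.35,0,0,0,0,0,0],[0.25,0,0,0,0,0,0],[0.2,0,0,0,0,0,0],[0,0,0,0,0,0,0],[0,0,0,0,0,0,0],[0,0,0,0,0,0,0],[0,0,0,0,0,0,0],[0,0,0,0,0,0,0]]}}

```text
clock: 4.58
eef_pos: [506.7, -162.8, 74.5]
tool_rot: [-3.008, 1.571, 3.135]
force: [0.5, 0.3, -0.0]
width: 0.1
```

```bash
cat > st.py <<'E'
from h import *
def st(n=1):
    for i in range(n):
        s=ctrl.read_state();R=Ro.from_euler('xyz',s['tool_rot']).as_matrix()
        print(round(s['clock'],2),'pos',s['eef_pos'].round(2),'jaw',round(an(R[:,1]),2),'F',s['force'].round(2),'T',s['torque'].round(3),'w',round(s['width'],1),'q7',round(s['qpos'][6],3))
E
python3 - <<'E'
from st import *
cv2.imwrite('pics/w3.png',ctrl.get_image('wrist'));st()
cv2.imwrite('pics/s3.png',cv2.resize(ctrl.get_image('side')[200:400,250:450],None,fx=3,fy=3,interpolation=2));st()
E
```

```text
4.63 pos [ 506.63 -162.73   74.47] jaw 81.98 F [-0.14  0.34  0.43] T [ 0.036 -0.046 -0.006] w 0.1 q7 1.69
4.68 pos [ 506.68 -162.74   74.5 ] jaw 81.98 F [-0.75  0.1  -0.49] T [-0.048  0.057 -0.028] w -0.1 q7 1.69
```

View pics/w3.png

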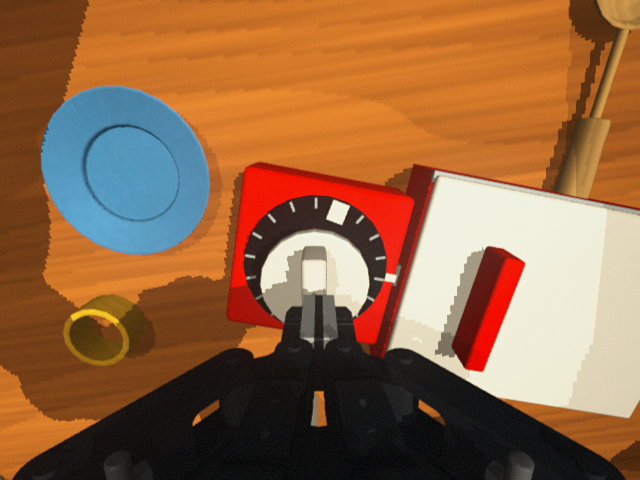

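View pics/s3.png

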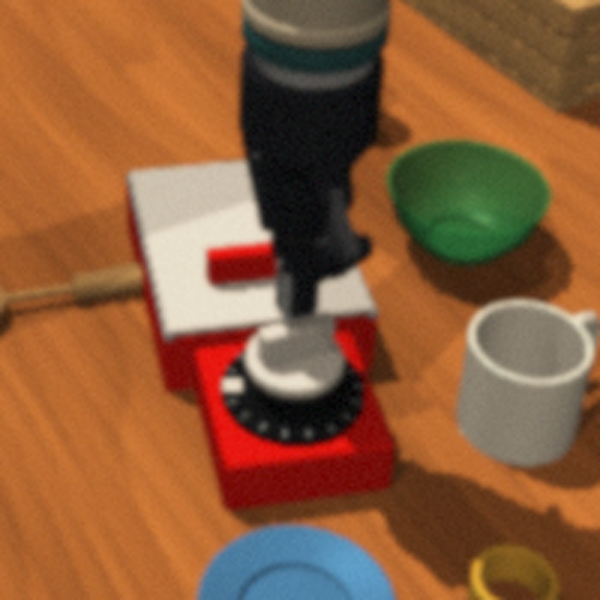

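Run:
```python
from st import *
im=cv2.imread('pics/w3.png');cv2.imwrite('pics/w3c.png',cv2.resize(im[230:380,230:430],None,fx=4,fy=4,interpolation=2))
im=ctrl.get_image('side')[280:360,310:390];cv2.imwrite('pics/s3c.png',cv2.resize(im,None,fx=7,fy=7,interpolation=2))
print(ctrl.spot_in('knob','side')[:2],ctrl.spot_in('knob','wrist')[:2]);st()
print(proj('side',[506.7,-162.8,74.5]),proj('side',[507,-163,96]))
```

```text
[{'centre': [503.0, -173.0, 73.0], 'conf': 0.57}] [{'centre': [497.5, -163.2, 73.6], 'conf': 0.58}]
4.83 pos [ 506.7  -162.74   74.51] jaw 81.98 F [-0.2   0.25  0.28] T [ 0.028  0.034 -0.022] w 0.1 q7 1.69
(np.float64(346.96353704632077), np.float64(315.86075649892473)) (np.float64(347.77197587533226), np.float64(306.83318478202364))
```

View pics/w3c.png

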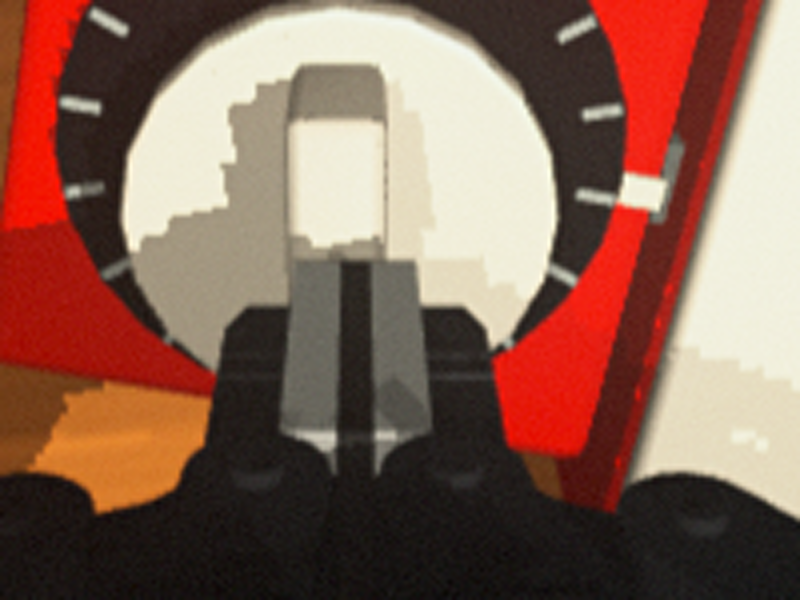

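View pics/s3c.png

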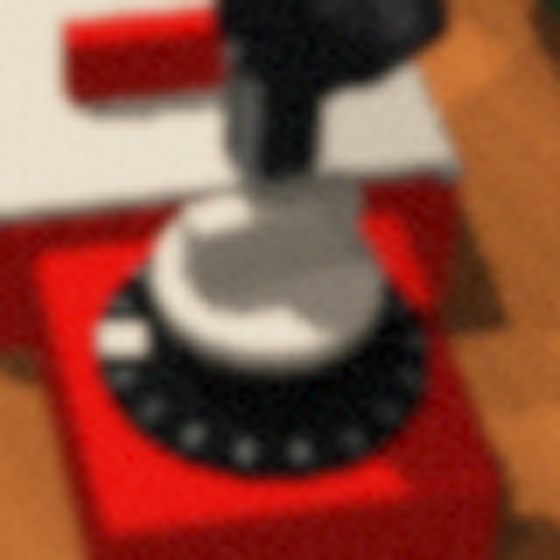

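The width reads 0 and the side view shows the tips at about (351,305), just above the bar top. So the fingers really end about 20 mm behind the nominal TCP, and they closed on air. I'll open partway, go lower in steps and keep watching.

Request:
{"api": "arm_command", "payload": {"series": [[0.6,0,0,0.5,0,0,0],[0.6,0,0,0,0,0,0],[0.6,0,0,0,0,0,0],[0.6,0,0,0,0,0,0],[0.6,0,-0.15,-0.7,0,0,0],[0.6,0,0,-0.7,0,0,0],[0.6,0,0,0,0,0,0],[0.6,0,0,0,0,0,0]]}}

```text
clock: 5.5
eef_pos: [505.9, -164.1, 64.6]
tool_rot: [3.009, 1.569, 2.869]
force: [0.4, 0.3, -0.6]
width: 51.1
```

Run:
```python
from st import *
st();im=ctrl.get_image('wrist');cv2.imwrite('pics/w4.png',cv2.resize(im[200:440,160:480],None,fx=2.5,fy=2.5,interpolation=2))
im=ctrl.get_image('side')[270:360,300:390];cv2.imwrite('pics/s4.png',cv2.resize(im,None,fx=6.5,fy=6.5,interpolation=2));st()
```

```text
5.5 pos [ 505.94 -164.07   64.62] jaw 81.97 F [ 0.41  0.25 -0.6 ] T [ 0.073 -0.018 -0.03 ] w 51.1 q7 1.692
5.6 pos [ 506.54 -164.18   65.23] jaw 81.98 F [ 0.11 -0.01 -0.14] T [-0.034  0.04  -0.013] w 51.0 q7 1.692
```

View pics/w4.png

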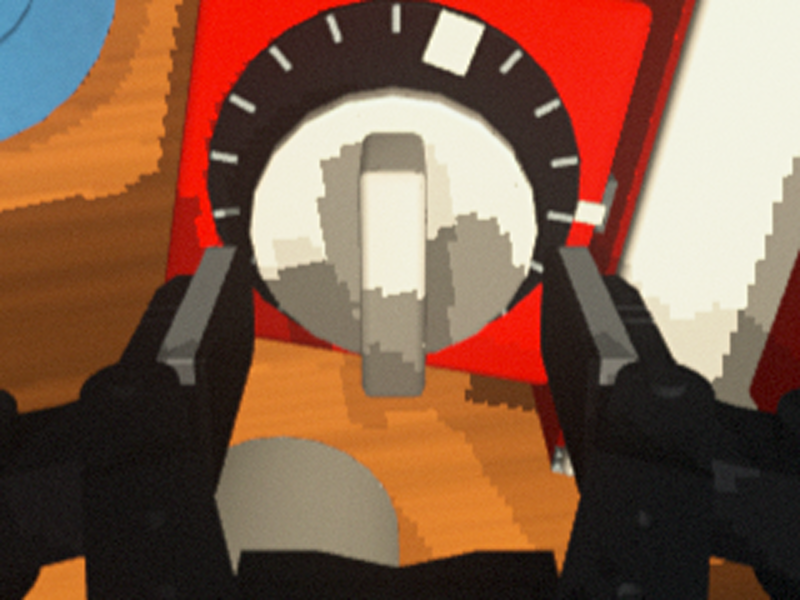

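View pics/s4.png

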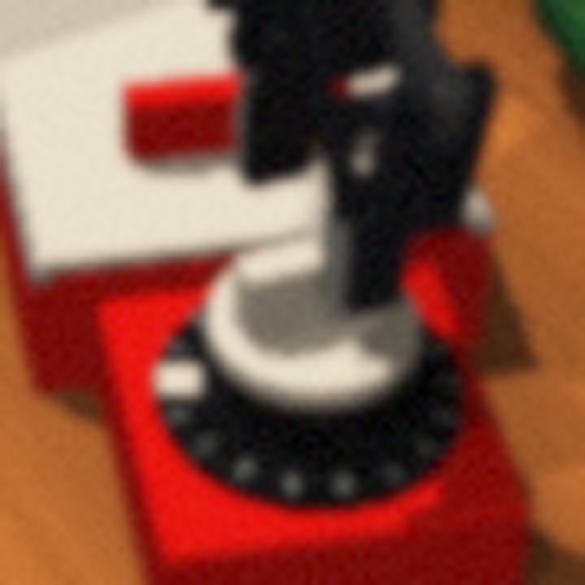

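Run:
```python
from h import *
p=lambda u,v:(300+(u+.5)/6.5-.5,270+(v+.5)/6.5-.5)
j=np.array([np.cos(np.radians(82)),np.sin(np.radians(82)),0]);b=np.array([j[1],-j[0],0])
c=np.array([506.5,-164.2,0])
for n,(u,v),off in (('front tip L',(345,300),-25),('front tip R',(395,300),-32),('back tip L',(250,180),25),('back tip R',(320,160),25),('barL',(240,265),0)):
  for z in (70,80,90,100):
    q=ray('side',*p(u,v),z)-c
    print(n,z,'jaw',round(q@j,1),'along',round(q@b,1))
```

```text
front tip L 70 jaw 2.6 along 12.1
front tip L 80 jaw -7.2 along 7.0
front tip L 90 jaw -17.0 along 1.8
front tip L 100 jaw -26.8 along -3.3
front tip R 70 jaw -2.3 along 25.2
front tip R 80 jaw -12.0 along 19.9
front tip R 90 jaw -21.8 along 14.5
front tip R 100 jaw -31.5 along 9.2
back tip L 70 jaw 59.3 along 7.5
back tip L 80 jaw 48.6 along 2.5
back tip L 90 jaw 37.8 along -2.6
back tip L 100 jaw 27.0 along -7.6
back tip R 70 jaw 60.5 along 30.6
back tip R 80 jaw 49.8 along 25.2
back tip R 90 jaw 39.0 along 19.7
back tip R 100 jaw 28.2 along 14.3
barL 70 jaw 26.2 along -9.8
barL 80 jaw 16.0 along -14.5
barL 90 jaw 5.8 along -19.3
barL 100 jaw -4.4 along -24.0
```

The side-view rays put the open tips at z≈98 with the TCP reading 65, so they are about 33 mm behind it. I'll descend another 11 mm and pinch.

Request:
{"api": "arm_command", "payload": {"series": [[0.6,0,0,-0.6,0,0,0],[0.6,0,0,-0.5,0,0,0],[0.5,0,0,0,0,0,0],[0.4,0,0,0,0,0,0],[0.3,0,0,0,0,0,0],[0.2,0,0,0,0,0,0],[0.15,0,0,0,0,0,0],[0.1,0,0,0,0,0,0],[0,0,0,0,0,0,0],[0,0,0,0,0,0,0],[0,0,0,0,0,0,0],[0,0,0,0,0,0,0]]}}

```text
clock: 6.6
eef_pos: [506.7, -164.8, 54.6]
tool_rot: [-1.043, 1.57, -1.183]
force: [-0.1, -2.6, 0.0]
width: 10.1
```

Run:
```python
from st import *
st();im=ctrl.get_image('wrist');cv2.imwrite('pics/w5.png',cv2.resize(im[200:440,160:480],None,fx=2.5,fy=2.5,interpolation=2))
im=ctrl.get_image('side')[270:360,300:390];cv2.imwrite('pics/s5.png',cv2.resize(im,None,fx=6.5,fy=6.5,interpolation=2));st()
```

```text
6.6 pos [ 506.72 -164.8    54.61] jaw 81.95 F [-0.07 -2.56  0.03] T [-0.598  0.077 -0.026] w 10.1 q7 1.692
6.7 pos [ 506.74 -164.77   54.6 ] jaw 81.96 F [-1.45 -2.5   0.36] T [-0.697  0.072  0.019] w 10.3 q7 1.692
```

View pics/w5.png

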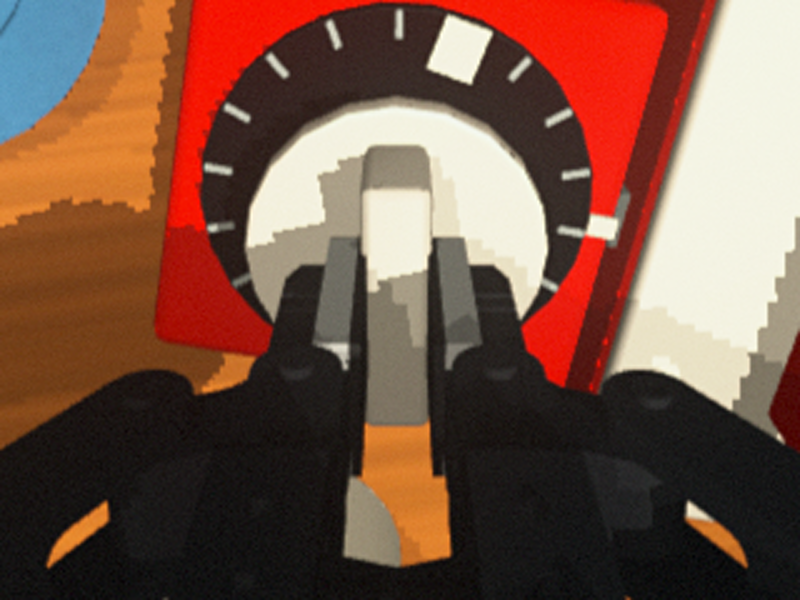

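View pics/s5.png

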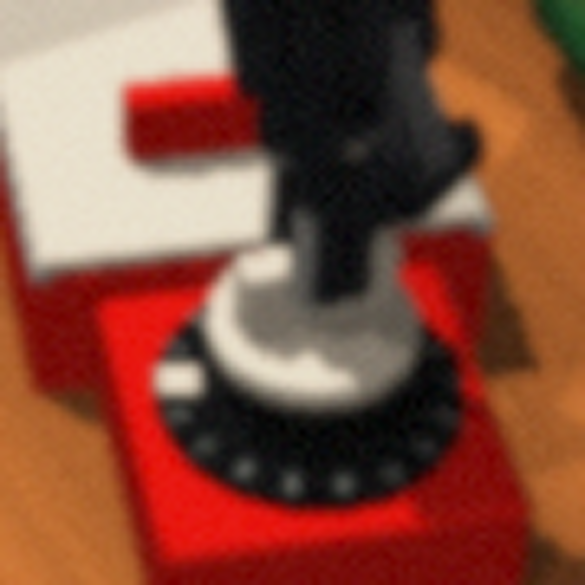

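The knob is now pinched (10 mm, fingers central on the bar). I'll relieve the side load and press down gradually.

Request:
{"api": "arm_command", "payload": {"series": [[0,0,-0.06,-0.05,0,0,0],[0,0,0,-0.05,0,0,0],[0,0,0,-0.05,0,0,0],[0,0,0,0,0,0,0],[0,0,0,0,0,0,0]]}}

```text
clock: 7.12
eef_pos: [506.7, -164.8, 53.0]
tool_rot: [0.503, 1.571, 0.363]
force: [-0.3, -2.4, 0.8]
width: 10.1
```

Request:
{"api": "arm_command", "payload": {"series": [[0,0,0,-0.05,0,0,0],[0,0,0,0,0,0,0],[0,0,0,0,0,0,0]]}}

```text
clock: 7.37
eef_pos: [506.7, -164.8, 52.5]
tool_rot: [1.419, 1.571, 1.279]
force: [0.2, -1.1, 0.7]
width: 10.1
```

Request:
{"api": "arm_command", "payload": {"series": [[0,0,0,-0.05,0,0,0],[0,0,0,0,0,0,0],[0,0,0,0,0,0,0]]}}

```text
clock: 7.62
eef_pos: [506.7, -164.8, 52.0]
tool_rot: [0.538, 1.571, 0.398]
force: [0.1, -1.7, 1.4]
width: 10.0
```

Request:
{"api": "arm_command", "payload": {"series": [[0,0,-0.03,-0.05,0,0,0],[0,0,0,0,0,0,0],[0,0,0,0,0,0,0]]}}

```text
clock: 7.87
eef_pos: [506.7, -164.8, 51.5]
tool_rot: [1.818, 1.57, 1.679]
force: [0.1, -0.7, 1.4]
width: 9.9
```

Request:
{"api": "arm_command", "payload": {"series": [[0,0,0,-0.05,0,0,0],[0,0,0,0,0,0,0],[0,0,0,0,0,0,0]]}}

```text
clock: 8.12
eef_pos: [506.7, -164.9, 51.0]
tool_rot: [1.883, 1.57, 1.744]
force: [0.3, -0.5, 1.2]
width: 10.2
```

Request:
{"api": "arm_command", "payload": {"series": [[0,0,0,-0.05,0,0,0],[0,0,0,0,0,0,0],[0,0,0,0,0,0,0]]}}

```text
clock: 8.37
eef_pos: [506.7, -164.8, 50.5]
tool_rot: [1.999, 1.57, 1.859]
force: [-0.1, -0.4, 1.1]
width: 9.9
```

Run:
```python
from st import *
for i in range(3): ctrl.get_image('side');st()
im=ctrl.get_image('side')[270:360,300:390];cv2.imwrite('pics/s6.png',cv2.resize(im,None,fx=6.5,fy=6.5,interpolation=2));st()
```

```text
8.42 pos [ 506.72 -164.88   50.5 ] jaw 81.99 F [-0.03 -0.21  1.13] T [ 0.048 -0.092 -0.028] w 10.0 q7 1.693
8.47 pos [ 506.71 -164.89   50.5 ] jaw 81.99 F [ 0.61 -0.53  1.49] T [ 0.021 -0.024  0.018] w 10.2 q7 1.693
8.52 pos [ 506.71 -164.91   50.51] jaw 81.98 F [0.11 0.42 1.06] T [ 0.089 -0.03  -0.019] w 10.1 q7 1.693
8.57 pos [ 506.7  -164.86   50.5 ] jaw 81.99 F [-0.83  0.18  0.48] T [ 0.085 -0.002 -0.027] w 10.0 q7 1.693
```

View pics/s6.png

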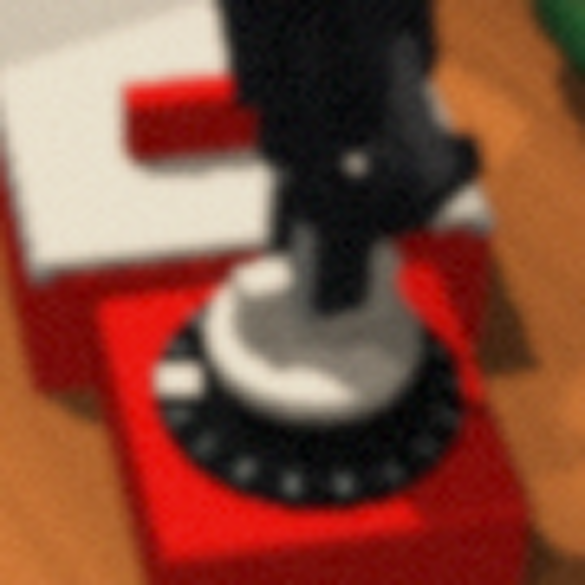

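Request:
{"api": "arm_command", "payload": {"series": [[0,0,0,-0.05,0,0,0],[0,0,0,0,0,0,0],[0,0,0,0,0,0,0]]}}

```text
clock: 8.82
eef_pos: [506.7, -164.9, 50.0]
tool_rot: [2.116, 1.57, 1.976]
force: [-0.4, 0.6, 1.0]
width: 10.3
```

Request:
{"api": "arm_command", "payload": {"series": [[0,0,0,-0.05,0,0,0],[0,0,0,0,0,0,0],[0,0,0,0,0,0,0]]}}

```text
clock: 9.07
eef_pos: [506.7, -164.9, 49.6]
tool_rot: [1.911, 1.571, 1.771]
force: [-0.6, 0.5, 3.0]
width: 10.2
```

Request:
{"api": "arm_command", "payload": {"series": [[0,0,0,-0.04,0,0,0],[0,0,0,0,0,0,0],[0,0,0,0,0,0,0]]}}

```text
clock: 9.32
eef_pos: [506.7, -164.9, 49.2]
tool_rot: [1.449, 1.571, 1.31]
force: [-0.6, 1.9, 5.1]
width: 10.2
```

Request:
{"api": "arm_command", "payload": {"series": [[0,0,0,-0.04,0,0,0],[0,0,0,0,0,0,0],[0,0,0,0,0,0,0]]}}

```text
clock: 9.57
eef_pos: [506.7, -165.0, 48.9]
tool_rot: [1.762, 1.571, 1.623]
force: [-1.0, 1.5, 5.7]
width: 9.8
```

Request:
{"api": "arm_command", "payload": {"series": [[0,0,0,-0.03,0,0,0],[0,0,0,0,0,0,0],[0,0,0,0,0,0,0]]}}

```text
clock: 9.82
eef_pos: [506.7, -164.9, 48.7]
tool_rot: [1.565, 1.571, 1.425]
force: [-1.0, 1.2, 6.8]
width: 10.1
```

Request:
{"api": "arm_command", "payload": {"series": [[0,0,0,-0.02,0,0,0],[0,0,0,0,0,0,0],[0,0,0,0,0,0,0]]}}

```text
clock: 10.07
eef_pos: [506.7, -164.9, 48.6]
tool_rot: [1.264, 1.571, 1.124]
force: [-0.9, 2.1, 7.4]
width: 10.5
```

Run:
```python
from st import *
for i in range(4): ctrl.get_image('side');st()
```

```text
10.12 pos [ 506.72 -164.92   48.57] jaw 81.98 F [-0.91  1.89  7.47] T [ 0.514  0.186 -0.069] w 10.5 q7 1.693
10.17 pos [ 506.74 -164.94   48.58] jaw 81.98 F [-1.32  2.83  7.  ] T [0.495 0.224 0.004] w 10.0 q7 1.693
10.22 pos [ 506.73 -164.95   48.56] jaw 81.98 F [0.17 1.87 6.42] T [ 0.504  0.21  -0.032] w 10.4 q7 1.693
10.27 pos [ 506.75 -164.98   48.59] jaw 81.98 F [-0.93  2.03  6.63] T [ 0.524  0.17  -0.044] w 10.1 q7 1.693
```

Request:
{"api": "arm_command", "payload": {"series": [[0,0,0.04,-0.03,0,0,0],[0,0,0,0,0,0,0],[0,0,0,0,0,0,0]]}}

```text
clock: 10.52
eef_pos: [506.7, -165.0, 48.4]
tool_rot: [-0.7, 1.57, -0.841]
force: [-1.1, 1.5, 8.0]
width: 10.0
```

Request:
{"api": "arm_command", "payload": {"series": [[0,0,0,-0.02,0,0,0],[0,0,0,0,0,0,0],[0,0,0,0,0,0,0]]}}

```text
clock: 10.77
eef_pos: [506.8, -165.0, 48.3]
tool_rot: [-0.514, 1.57, -0.654]
force: [-1.6, 1.3, 8.6]
width: 10.0
```

Run:
```python
from st import *
for i in range(3): ctrl.get_image('side');st()
```

```text
10.82 pos [ 506.74 -164.92   48.28] jaw 81.96 F [-1.39  1.1   8.28] T [ 0.43   0.27  -0.026] w 10.2 q7 1.692
10.87 pos [ 506.75 -164.93   48.29] jaw 81.96 F [-0.93  1.58  8.84] T [ 0.407  0.327 -0.052] w 10.4 q7 1.692
10.92 pos [ 506.76 -164.94   48.28] jaw 81.96 F [-1.25  1.84  8.41] T [ 0.385  0.299 -0.021] w 9.9 q7 1.692
```

Request:
{"api": "arm_command", "payload": {"series": [[0,0,0,0,0,0,-2],[0,0,0,0,0,0,-2],[0,0,0,0,0,0,-2],[0,0,0,0,0,0,0],[0,0,0,0,0,0,0]]}}

```text
clock: 11.33
eef_pos: [506.8, -164.9, 48.2]
tool_rot: [-0.636, 1.57, -0.881]
force: [-1.7, 0.6, 8.2]
width: 10.2
```

Run:
```python
from st import *
for i in range(3): ctrl.get_image('side');st()
im=ctrl.get_image('wrist');cv2.imwrite('pics/w7.png',cv2.resize(im[180:380,200:440],None,fx=3,fy=3,interpolation=2))
```

```text
11.38 pos [ 506.75 -164.94   48.24] jaw 75.98 F [-0.56  1.11  8.59] T [0.363 0.249 0.003] w 10.3 q7 1.624
11.43 pos [ 506.77 -164.95   48.23] jaw 75.98 F [-1.31  1.27  8.56] T [0.359 0.261 0.012] w 10.2 q7 1.624
11.48 pos [ 506.77 -164.93   48.23] jaw 75.98 F [-1.94  1.55  8.79] T [ 0.376  0.298 -0.021] w 10.0 q7 1.624
```

View pics/w7.png

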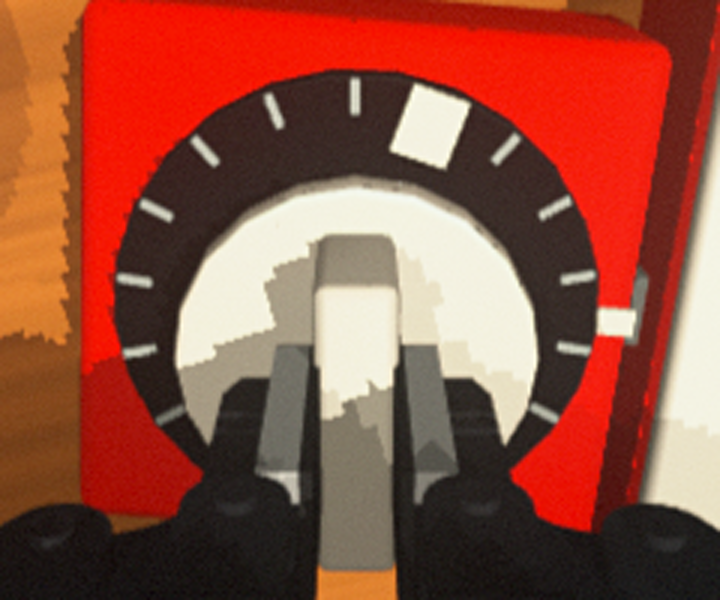

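The tick at (573,350) has passed the mark at (615,322), so the dial is turning with the knob. Continuing to the first click.

Request:
{"api": "arm_command", "payload": {"series": [[0,0,0,0,0,0,-2],[0,0,0,0,0,0,-2],[0,0,0,0,0,0,-2],[0,0,0,0,0,0,-2],[0,0,0,0,0,0,-2],[0,0,0,0,0,0,-2],[0,0,0,0,0,0,-2],[0,0,0,0,0,0,0],[0,0,0,0,0,0,0]]}}

```text
clock: 12.28
eef_pos: [506.8, -164.9, 48.2]
tool_rot: [-0.114, 1.57, -0.604]
force: [-1.2, 0.2, 8.7]
width: 10.1
```

Run:
```python
from st import *
for i in range(3): ctrl.get_image('side');st()
im=ctrl.get_image('wrist');cv2.imwrite('pics/w8.png',cv2.resize(im[180:380,200:440],None,fx=3,fy=3,interpolation=2))
```

```text
12.33 pos [ 506.79 -164.91   48.22] jaw 61.96 F [-1.64  1.41  7.87] T [ 0.355  0.23  -0.01 ] w 10.0 q7 1.465
12.38 pos [ 506.79 -164.88   48.22] jaw 61.97 F [-2.01  1.46  6.97] T [ 0.359  0.214 -0.058] w 10.2 q7 1.465
12.43 pos [ 506.8  -164.9    48.24] jaw 61.96 F [-0.69  2.66  8.99] T [ 0.43   0.219 -0.091] w 10.6 q7 1.465
```

View pics/w8.png

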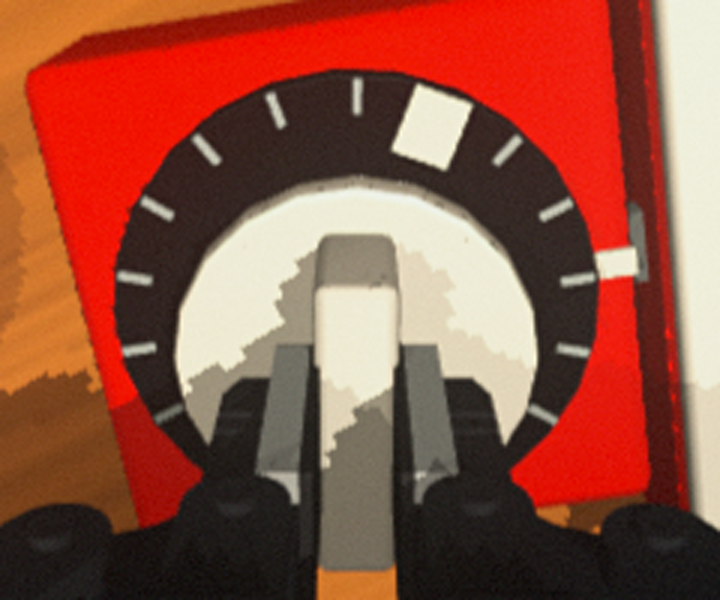

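Request:
{"api": "arm_command", "payload": {"series": [[0,0,0,0,0,0,-2.5],[0,0,0,0,0,0,-2.5],[0,0,0,0,0,0,-2.5],[0,0,0,0,0,0,-2.5],[0,0,0,0,0,0,-2.5],[0,0,0,0,0,0,-2.5],[0,0,0,0,0,0,-2.5],[0,0,0,0,0,0,-2.5],[0,0,0,0,0,0,0],[0,0,0,0,0,0,0]]}}

```text
clock: 13.32
eef_pos: [506.9, -164.9, 48.2]
tool_rot: [0.491, 1.57, -0.347]
force: [-1.7, 1.6, 8.1]
width: 10.1
```

Request:
{"api": "arm_command", "payload": {"series": [[0,0,0,0,0,0,-2.5],[0,0,0,0,0,0,-2.5],[0,0,0,0,0,0,-2.5],[0,0,0,0,0,0,-2.5],[0,0,0,0,0,0,-2.5],[0,0,0,0,0,0,-2.5],[0,0,0,0,0,0,-2.5],[0,0,0,0,0,0,-2.5],[0,0,0,0,0,0,0],[0,0,0,0,0,0,0]]}}

```text
clock: 14.15
eef_pos: [506.9, -164.9, 48.2]
tool_rot: [0.97, 1.57, -0.218]
force: [-0.6, 1.5, 8.6]
width: 10.1
```

Run:
```python
from st import *
for i in range(2): ctrl.get_image('side');st()
im=ctrl.get_image('wrist');cv2.imwrite('pics/w9.png',cv2.resize(im[180:380,200:440],None,fx=3,fy=3,interpolation=2))
```

```text
14.2 pos [ 506.94 -164.81   48.24] jaw 21.97 F [-0.5   1.25  7.89] T [ 0.45   0.157 -0.034] w 10.5 q7 1.008
14.25 pos [ 506.95 -164.85   48.25] jaw 21.97 F [-1.65  1.88  7.96] T [ 0.386  0.072 -0.061] w 10.3 q7 1.008
```

View pics/w9.png

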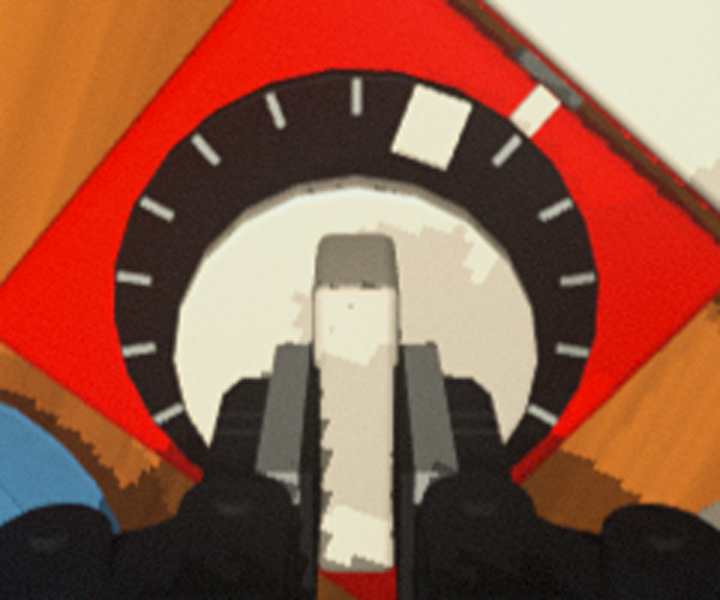

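Three clicks done: the tab at (432,125) is one click short of the mark at (535,110). Now the last click.

Request:
{"api": "arm_command", "payload": {"series": [[0,0,0,0,0,0,-2.5],[0,0,0,0,0,0,-2.5],[0,0,0,0,0,0,-2.5],[0,0,0,0,0,0,-2.5],[0,0,0,0,0,0,-2.5],[0,0,0,0,0,0,-2.5],[0,0,0,0,0,0,-2],[0,0,0,0,0,0,-1.5],[0,0,0,0,0,0,0],[0,0,0,0,0,0,0]]}}

```text
clock: 15.13
eef_pos: [507.0, -164.8, 48.3]
tool_rot: [1.427, 1.57, -0.083]
force: [-0.1, 1.5, 7.9]
width: 10.3
```

Run:
```python
from st import *
for i in range(2): ctrl.get_image('side');st()
im=ctrl.get_image('wrist');cv2.imwrite('pics/w10.png',cv2.resize(im[180:380,200:440],None,fx=3,fy=3,interpolation=2))
```

```text
15.18 pos [ 506.99 -164.89   48.26] jaw 3.47 F [-0.36  1.55  7.94] T [ 0.425  0.087 -0.098] w 10.3 q7 0.792
15.23 pos [ 507.   -164.84   48.26] jaw 3.47 F [-0.69  1.88  8.19] T [ 0.377  0.154 -0.072] w 10.5 q7 0.792
```

View pics/w10.png

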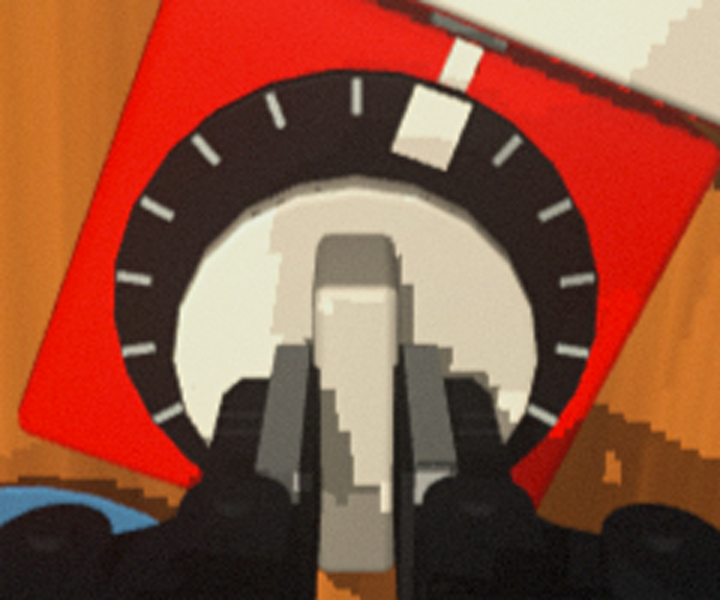

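The tab at (432,125) is lined up with the mark at (460,65). Letting the knob up, then releasing it.

Request:
{"api": "arm_command", "payload": {"series": [[0,0,0,0.1,0,0,0],[0,0,0,0.2,0,0,0],[0,0,0,0.2,0,0,0],[0,0,0,0.12,0,0,0],[0,0,0,0,0,0,0],[0.3,0,0,0,0,0,0],[0.5,0,0,0,0,0,0],[0.6,0,0,0,0,0,0],[0.6,0,0,0,0,0,0],[0.6,0,0,0,0,0,0]]}}

```text
clock: 16.12
eef_pos: [506.4, -164.8, 53.8]
tool_rot: [-1.635, 1.57, 3.138]
force: [-0.5, 0.0, 0.2]
width: 51.3
```

Request:
{"api": "arm_command", "payload": {"series": [[0.6,0,0,1,0,0,0],[0.6,0,0,1.5,0,0,0],[0.6,0,0,1.5,0,0,0],[0.6,0,0,1,0,0,0],[0.6,0,0,0,0,0,0]]}}

```text
clock: 16.53
eef_pos: [508.1, -165.4, 106.3]
tool_rot: [1.221, 1.567, -0.289]
force: [0.0, -0.8, -0.7]
width: 51.2
```

Run:
```python
from st import *
st()
im=ctrl.get_image('wrist');cv2.imwrite('pics/w11.png',im)
```

```text
16.53 pos [ 508.15 -165.41  106.26] jaw 3.48 F [ 0.04 -0.75 -0.71] T [ 0.026  0.006 -0.049] w 51.2 q7 0.743
```

View pics/w11.png

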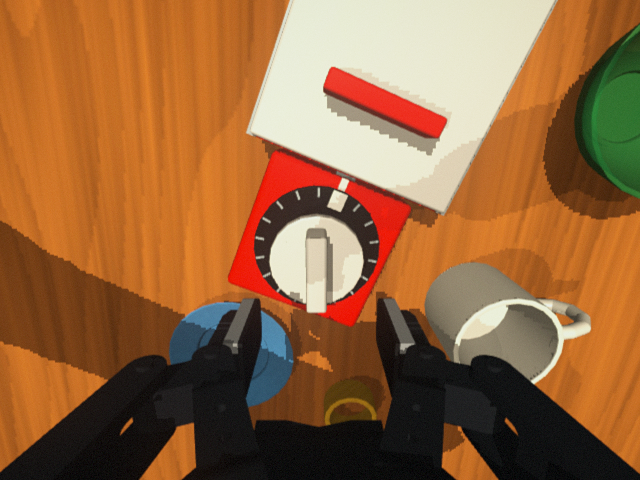

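The dial settled with its tab at (338,200) facing the mark at (343,185), and the knob is up. Moving over the handle, jaws along the tray's y.

Request:
{"api": "arm_command", "payload": {"series": [[0.5,0.3,0.96,0,0,0,6.85],[0.5,0.3,0.96,0,0,0,6.85],[0.5,0.3,0.96,0,0,0,6.85],[0.5,0.3,0.96,0,0,0,6.85],[0.5,0.3,0.96,0,0,0,6.85],[0.5,0.3,0.96,0,0,0,6.85],[0.5,0.3,0.96,0,0,0,6.85],[0.5,0.3,0.96,0,0,0,6.85],[0.5,0.3,0.96,0,0,0,6.85],[0.5,0.3,0.96,0,0,0,6.85],[0.5,0,0,0,0,0,0],[0.5,0,0,0,0,0,0]]}}

```text
clock: 17.58
eef_pos: [536.2, -68.4, 103.3]
tool_rot: [2.985, 1.569, 2.668]
force: [0.4, -0.2, -0.6]
width: 42.5
```

Run:
```python
from st import *
st()
im=ctrl.get_image('wrist');cv2.imwrite('pics/w12.png',im)
```

```text
17.58 pos [536.19 -68.45 103.33] jaw 71.84 F [ 0.39 -0.16 -0.6 ] T [-0.038 -0.044 -0.033] w 42.5 q7 1.432
```

View pics/w12.png

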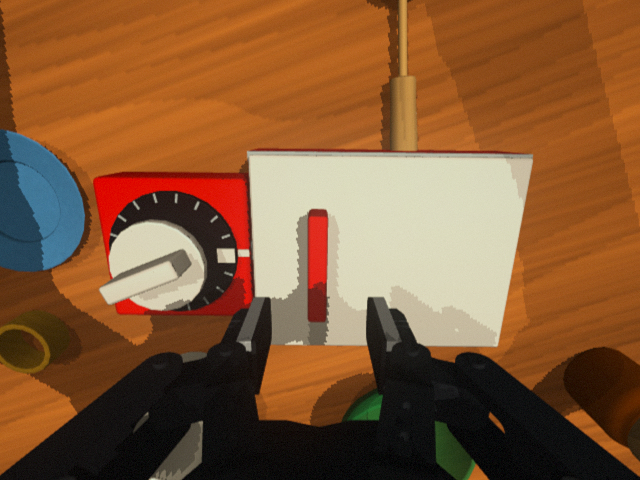

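Handle at (318,266), centred between the jaws and parallel to them. Descending and pinching.

Request:
{"api": "arm_command", "payload": {"series": [[0.5,0,0,-1.5,0,0,0],[0.5,0,0,-1.5,0,0,0],[0.5,0,0,-1.5,0,0,0],[0.5,0,0,-1,0,0,0],[0.5,0,0,-0.9,0,0,0],[0.4,0,0,0,0,0,0],[0.3,0,0,0,0,0,0],[0.2,0,0,0,0,0,0],[0.1,0,0,0,0,0,0],[0,0,0,0,0,0,0],[0,0,0,0,0,0,0],[0,0,0,0,0,0,0],[0,0,0,0,0,0,0]]}}

```text
clock: 18.72
eef_pos: [537.2, -69.0, 40.7]
tool_rot: [0.151, 1.569, -0.164]
force: [-0.4, -0.1, 6.2]
width: 9.7
```

Run:
```python
from st import *
st()
```

```text
18.72 pos [537.23 -69.    40.69] jaw 71.95 F [-0.37 -0.08  6.22] T [-0.082  0.122 -0.129] w 9.7 q7 1.447
```

Request:
{"api": "arm_command", "payload": {"series": [[0,0,0,0.15,0,0,0],[0,0,0,0,0,0,0],[0,0.12,0.38,0,0,0,0],[0,0.12,0.38,0,0,0,0],[0,0,0,0,0,0,0]]}}

```text
clock: 19.13
eef_pos: [540.0, -60.4, 41.0]
tool_rot: [0.321, 1.57, 0.007]
force: [5.3, -1.1, -13.1]
width: 9.3
```

Run:
```python
from st import *
st()
```

```text
19.13 pos [540.04 -60.43  40.95] jaw 72.02 F [  5.34  -1.08 -13.12] T [-0.321 -1.075 -0.191] w 9.3 q7 1.434
```

Request:
{"api": "arm_command", "payload": {"series": [[0,0.1,0,-0.1,0,0,0],[0,0.25,0.76,0,0,0,0],[0,0.25,0.76,0,0,0,0],[0,0.25,0.76,0,0,0,0],[0,0,0,0,0,0,0]]}}

```text
clock: 19.55
eef_pos: [548.7, -35.1, 40.8]
tool_rot: [1.273, 1.568, 0.961]
force: [2.3, 1.1, -0.8]
width: 9.2
```

Run:
```python
from st import *
st()
```

```text
19.55 pos [548.68 -35.1   40.78] jaw 72.15 F [ 2.26  1.09 -0.76] T [ 0.262 -0.404 -0.098] w 9.2 q7 1.398
```

Request:
{"api": "arm_command", "payload": {"series": [[0,0.26,0.76,0,0,0,0],[0,0.26,0.76,0,0,0,0],[0,0.26,0.76,0,0,0,0],[0,0.26,0.76,0,0,0,0],[0,0.26,0.76,0,0,0,0],[0,0.1,0.3,0,0,0,0],[0,0.1,0.3,0,0,0,0],[0,0,0,0,0,0,0],[0,0,0,0,0,0,0]]}}

```text
clock: 20.3
eef_pos: [563.4, 7.8, 40.7]
tool_rot: [1.271, 1.569, 0.958]
force: [0.9, 1.2, 4.0]
width: 9.7
```

Run:
```python
from st import *
st();s=ctrl.read_state();print(np.linalg.norm(s['eef_pos'][:2]-[537.2,-69]))
```

```text
20.3 pos [563.35   7.82  40.75] jaw 72.06 F [0.86 1.19 3.98] T [ 0.295 -0.118 -0.161] w 9.7 q7 1.331
81.14980228460028
```

Request:
{"api": "arm_command", "payload": {"series": [[0,0.06,0.19,0,0,0,0],[0,0.04,0.12,0,0,0,0],[0,0,0,0,0,0,0],[0,0,0,0,0,0,0]]}}

```text
clock: 20.63
eef_pos: [563.8, 9.4, 40.7]
tool_rot: [1.169, 1.57, 0.855]
force: [-0.7, -0.1, 5.6]
width: 9.5
```

Run:
```python
from st import *
st();s=ctrl.read_state();print(np.linalg.norm(s['eef_pos'][:2]-[537.2,-69]))
```

```text
20.63 pos [563.85   9.38  40.72] jaw 71.99 F [-0.71 -0.11  5.6 ] T [-0.146  0.038 -0.152] w 9.5 q7 1.327
82.78455782981986
```

Request:
{"api": "arm_command", "payload": {"series": [[0,0.06,0.19,0.05,0,0,0],[0,0.03,0.1,0,0,0,0],[0,0,0,0,0,0,0],[0,0,0,0,0,0,0]]}}

```text
clock: 20.97
eef_pos: [564.3, 11.0, 40.8]
tool_rot: [-1.702, 1.57, -2.017]
force: [-0.1, -3.6, 2.7]
width: 9.6
```

Run:
```python
from st import *
st();s=ctrl.read_state();print(np.linalg.norm(s['eef_pos'][:2]-[537.2,-69]))
```

```text
20.97 pos [564.32  10.95  40.76] jaw 71.95 F [-0.13 -3.64  2.68] T [-0.878 -0.07  -0.106] w 9.6 q7 1.322
84.424272419186
```

At the stop (84.4 mm travelled, back force 3.6 N). Releasing and lifting.

Request:
{"api": "arm_command", "payload": {"series": [[0.1,0,0,0,0,0,0],[0.3,0,0,0,0,0,0],[0.4,0,0,0,0,0,0],[0.45,0,0,0,0,0,0],[0.45,0,0,0,0,0,0],[0.45,0,0,1,0,0,0],[0.45,0,0,1.5,0,0,0],[0.45,0,0,2,0,0,0],[0.45,0,0,2.5,0,0,0],[0.45,0,0,3,0,0,0],[0.45,0,0,2,0,0,0],[0.45,0,0,0,0,0,0],[0.45,0,0,0,0,0,0],[0.45,0,0,0,0,0,0]]}}

```text
clock: 22.13
eef_pos: [563.9, 12.0, 160.8]
tool_rot: [3.042, 1.57, 2.728]
force: [-0.3, 0.3, 0.6]
width: 38.4
```

Run:
```python
from st import *
st()
cv2.imwrite('pics/w13.png',ctrl.get_image('wrist'))
cv2.imwrite('pics/s13.png',ctrl.get_image('side'))
```

```text
22.13 pos [563.88  11.96 160.82] jaw 71.99 F [-0.27  0.32  0.56] T [-0.04   0.02   0.026] w 38.4 q7 1.295
```

View pics/w13.png

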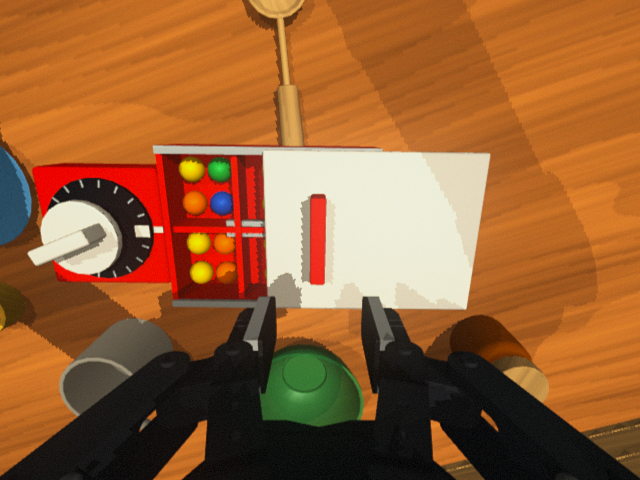

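View pics/s13.png

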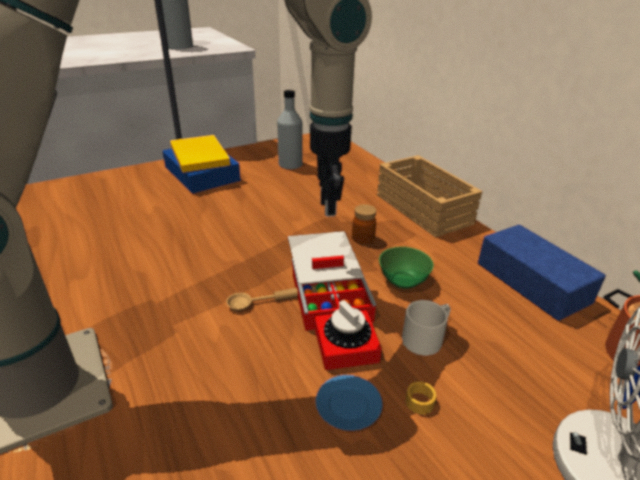

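The lid is open and shows the sweets. The tab at (142,231) faces the mark, the bystanders haven't moved, and the gripper is clear.

Run:
```python
from st import *
s=ctrl.read_state();p=wray(s,318,239,76);print(p,np.linalg.norm(p[:2]-[537.5,-69.2]))
ctrl.finish_job()
```

```text
[563.32615824  10.98632273  76.        ] 84.24272551523411
the job is handed in; nothing more can be done
```

The candy tray is open and the job is handed in; it took about 22 s of the 61 s allowed. The interface gives no verdict, so these results come from my own readings and pictures.

- **Lock:** The pictures showed the dial 4 clicks short. I pinched the knob and pressed until the clutch bit, about 4.7 mm down. The push read about 8.5 N. I turned it 78.5° clockwise in click-sized steps, checking the dial in the pictures, then let the knob up. The tab settled on the index mark.
- **Lid:** I slid it by the red handle to its stop. The gripper travelled 84.4 mm, and the last wrist picture puts the handle 84.2 mm from its shut position. I then let go and lifted clear.
- **Last checks:** The tab still faces the mark, the knob is up and the sweets show. The bystanders look unmoved in the side picture, though I did not measure them. The force on the tool is about zero.

Three things did not go as expected:
- **First pinch:** It closed on air, because the fingertips sat about 20 mm behind the stated tool point. I went lower and it held.
- **Push reading:** While only the return spring was pushing back, the force read about 1 N below what the spring should give. The true push was therefore probably nearer 9.5 N, still within the 8 to 12 N range.
- **Lid slide:** The fingers briefly pressed on the lid with 6 N, then pulled up on the handle with 13 N, until I corrected the height.

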